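Open the child-safe tablet box

TASK

Open the child-safe tablet box: reach into the window of the white lid with the fingertips, press the orange spring catch down and, while keeping it down, push the lid the way its blue arrow points, past the catch, until the lid is fully open and the catch has sprung up again behind it. Only touch and push: pick nothing up, leave the things standing round the box where they are, and finish with the hand clear of everything.

Things in the scene. Friction and masses are not known exactly. Their poses are not given: they have to be found in the camera images.
- tablet_box: grey plastic box for dishwasher tablets, fixed to the worktop, 140 mm (its x) by 166 mm (its y) and 70 mm tall; origin at the centre of its underside, z up. A white lid slides along its y in the half at -y; its +y half is an empty deck where the lid goes when opened. Side rails along y at the box's x = +-60 to +-70 mm stand 6 mm above the lid and hold it down, so that it cannot be lifted off.
- lid (a joint): how far the lid is open, m: 0 closed, 0.074 fully open against its stop; grows as the lid moves along the box's +y (the arrow's way). Takes about 3 N to slide and stays where it is left. The upright catch blocks it at about 0.006.
- window (a point): centre of the lid's rectangular window, at the height of the lid's top (64 mm above the worktop); it moves with the lid. The window goes right through the 10 mm thick lid and measures 48 mm along the box's x and 56 mm along its y; a 12 mm wide bar closes it at either y end. A fingertip in it pushes the lid by the bar at its +y end. Under the lid is a gap of 8 mm down to a flat deck 46 mm above the worktop, on which a fingertip can slide on.
- catch_top (a point): centre of the top of the orange spring catch, a block 36 mm (the box's x) by 47 mm (y) with rounded edges that nearly fills the window of the closed lid; at rest its top is 66 mm above the worktop, 2 mm above the lid; it moves only up and down. On the closed lid this point lies 1.5 mm from the window's centre, towards +y.
- catch (a joint): how far the catch is pressed down, m: 0 up, 0.018 at its stop (its top is then 2 mm above the deck). Spring force 4 N at the top, 10 N at the stop. From 0.012 on it is below the lid, whose -y bar can then slide over it (it is over it from lid 0.008 on and keeps it down by itself); it springs up again behind the lid when the lid is more than 0.065 open, and then keeps it from going back.
- tub: yoghurt tub, 72 mm wide, 71 mm tall, behind the box; loose, not to be moved; origin at the centre of its underside
- fish_tin: low round food tin, 86 mm wide, 40 mm tall, behind the box; loose, not to be moved; origin at the centre of its underside
- tape: roll of beige tape lying flat, 104 mm wide, 25 mm tall, at the right end of the box; loose, not to be moved; origin at the centre of its underside
- jar: spice jar with dark cap, 41 mm wide, 105 mm tall, upright at the left end of the box; loose, not to be moved; origin at the centre of its underside
- peeler: teal peeler lying flat, 142 mm long, 29 mm wide, 13 mm tall, in front of the box; loose, not to be moved; origin at the centre of its underside

How it is judged:
On the way, in this order (a step that is already met when the one before it is completed fails the run):
1. the fingers hold the catch down while the lid is still closed (value of joint catch above 0.011 m and value of joint lid below 0.009 m and contact force between the fingers and catch above 1 N), for 0.05 s.
2. the lid has slid over the held-down catch (value of joint catch above 0.01 m and value of joint lid above 0.02 m), for 0.05 s.
At the end, for the whole second after the job is handed in: the lid is at least 66 mm open (of 74) and at rest, and the catch has sprung up behind it (pressed in by less than 4 mm) (value of joint lid above 0.066 m and value of joint catch below 0.004 m and velocity of joint lid below 0.01 m/s); the robot touches nothing.
It fails at once if the tub was lifted or pushed away (more than 2 cm) (distance of tub from where it was at the start of the episode above 0.02 m).
It fails at once if the fish_tin was lifted or pushed away (more than 2 cm) (distance of fish_tin from where it was at the start of the episode above 0.02 m).
It fails at once if the tape was lifted or pushed away (more than 2 cm) (distance of tape from where it was at the start of the episode above 0.02 m).
It fails at once if the jar was lifted or pushed away (more than 2 cm) (distance of jar from where it was at the start of the episode above 0.02 m).
It fails at once if the peeler was lifted or pushed away (more than 2 cm) (distance of peeler from where it was at the start of the episode above 0.02 m).
It also fails if it takes over 38 s, if anything falls off the work surface, if the arm or the gripper's body presses on something with over 40 N, if the wrist force passes 120 N, or if a joint passes its speed limit or range.

ROBOT

A 6-joint arm with a two-finger parallel gripper is mounted at the origin on a cart in front of the work surface, level with it; the furniture and walls round the work are solid. World frame = base frame: x ahead of the robot, y to its left, z up, the work surface at z = 0. Lengths are in m, angles in rad, forces in N, time in s.
With the tool pointing down it reaches from about 0.35 to 0.775 m from the base axis. Payload 7.3 kg.
Tool frame: the origin (TCP) lies at the centre of the arm's flange, where the gripper is bolted on; the fingertips stand 178 mm ahead of it and the grasp point (between the pads) lies 159 mm ahead of it; z points along the fingers, y is the line along which they close (so a half turn about z gives the same grasp; the last joint's range is limited). The gripper opens to 92 mm and grips with 3 to 60 N. Pads are 19 mm wide; open, the fingers measure 130 mm over their backs; the gripper's body (75 mm by 190 mm) begins 47 mm behind the grasp point.
Start: joints at [1.166, 0.342, 1.524, -0, 1.275, -0.146], TCP at [0.134, 0.508, 0.405] pointing down, gripper open.
Joint ranges: [-2.53, 2.53], [-0.77, 2.02], [0.04, 2.7], [-1, 4.14], [0.28, 2.66], [-3.11, 3.11]. Speed limits (rad/s): [2.57, 2.57, 3.14, 3.14, 3.14, 3.14].

INTERFACE

Orientations are given as [roll, pitch, yaw] about the fixed x, y, z axes, in that order (R = Rz(yaw) Ry(pitch) Rx(roll)).
In Python, from cell import telemetry, vision, ticket gives the robot as it stands.
- The arm moves only by the shell command python3 -m crank 'ROWS' [FORCE]. ROWS is JSON, a list of rows, each a list of 5 numbers: the gripper command: -1 is shut, 1 is fully open, values between are in proportion, then the shift along the tool's x, y, z in mm, then the turn about the tool's z in rad. In form: [[fingers, dx, dy, dz, roll], ...]. A call has 1 to 12 rows; each row is the pose to reach, as a shift and turn from the pose commanded when the call began, along the tool's axes at that moment; what a row does not reach only later rows make up. A row lasts 1/12 s, in which the tool goes at most 41.7 mm and 7.16 degrees, less where a joint would pass 70% of its speed; a pose out of reach is approached as far as the arm can. A call with a gripper value outside its range is refused whole. The fingers move at their own pace and stop on an object; FORCE is the grip in N (left out, the last holds). Time passes only in rows, so rows that repeat a pose let the fingers close. It gives the time, the measured TCP pose, the force, the opening and the grip force at its end, in the units of the state.
- telemetry.observe(): the state, without advancing time (a new reading comes with each control period).
- vision.read_camera(name): name is "side" or "top" or "wrist"; returns (picture, depth): 420x560x3 uint8, red, green, blue; 420x560 float32, m along the optical axis (not along the pixel's ray), 0 where there is no reading.
- vision.get_calibration(name): a dict with "camera_matrix" (3x3 intrinsics, pixels), "rvec" (rotation vector, rad) and "tvec" (3), from world to camera coordinates, as OpenCV has them. Camera axes: x right, y down, z forward; pixel columns grow to the right and rows downward; lengths in m; the calibration is good to about 2 mm. A picture is of the moment at which its call begins: read the wrist's pose just before it. get_calibration takes no time and is no camera call; for the wrist camera it gives the pose at the moment of the call.
- ticket.hand_in(): hands the job in; it is judged then, once.
The state is a dict: "time": time; "qpos": joint angles; "qvel": joint speeds; "joint_efforts": joint torques, N m; "tool_pos": TCP position; "tool_rot": TCP orientation; "contact_force": force on the tool from outside, world axes, zero at the start; "torque": the same for the moment, N m; "opening": finger opening in m; "grip_force": force on a finger pad.
Only numpy, scipy, OpenCV 4.12 (cv2) and the standard library are available. Lean on these libraries where they do the work, as an engineer would, in place of code of your own. Each camera call takes 0.05 s, during which the arm holds its last target. There are 200 camera calls.

## Working session

There is one attempt and no reset: what is moved stays moved. The work goes in short steps, Python scripts to look and compute and a shell command to move; the robot and the scene stay as the last step left them, time stands still between calls to the robot, and variables do not carry over. Pictures are saved under pics/ and viewed, at most 10 in all, crops included, and the job is handed in when it is done.

```bash
mkdir -p pics; cat > h.py <<'E'
import numpy as np,cv2
from cell import telemetry,vision,ticket
def snap(n,f):
    c=vision.get_calibration(n); p,d=vision.read_camera(n)
    cv2.imwrite(f'pics/{f}.png',p[:,:,::-1]); np.savez(f'pics/{f}.npz',d=d,K=c['camera_matrix'],r=c['rvec'],t=c['tvec'])
def pt(f,u,v,z=None):
    a=np.load(f'pics/{f}.npz'); R=cv2.Rodrigues(a['r'])[0]; t=a['t'].ravel()
    ray=np.linalg.inv(a['K'])@[u,v,1]
    if z is None: return R.T@(ray*a['d'][v,u]-t)
    o=-R.T@t; w=R.T@ray; return o+w*(z-o[2])/w[2]
E
python3 - <<'E'
from h import *
print(telemetry.observe()); snap('top','top0'); snap('side','side0')
E
```

```text
{'time': 0.0, 'qpos': array([ 1.16602128e+00,  3.42742864e-01,  1.52504407e+00, -1.88017656e-05,
        1.27538574e+00, -1.45997108e-01]), 'qvel': array([ 1.50164164e-03, -7.35092692e-05, -5.47457372e-04,  3.15539040e-04,
        2.63952050e-04, -3.36692618e-04]), 'joint_efforts': array([ 6.70434438e-04, -4.31253290e+01, -2.44218296e+01,  7.17838830e-02,
        5.60220599e-02, -1.10181243e-04]), 'tool_pos': array([0.13427162, 0.5073963 , 0.40402485]), 'tool_rot': array([-3.14002682e+00, -2.12072966e-04,  2.88282004e+00]), 'contact_force': array([-0.85280537,  0.39301441,  1.23156955]), 'torque': array([ 0.03711125, -0.00191266,  0.05926028]), 'grip_force': 0.0, 'opening': 0.09168329445945732}
```

View pics/top0.png

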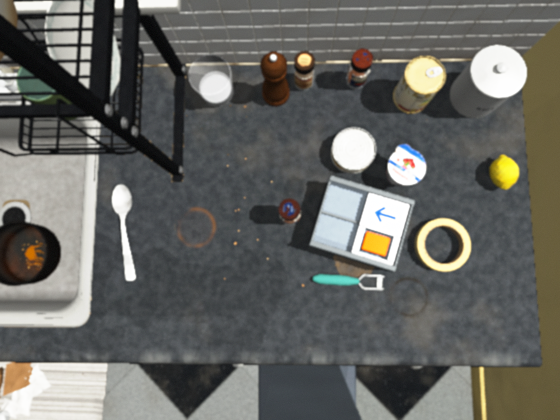

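View pics/side0.png

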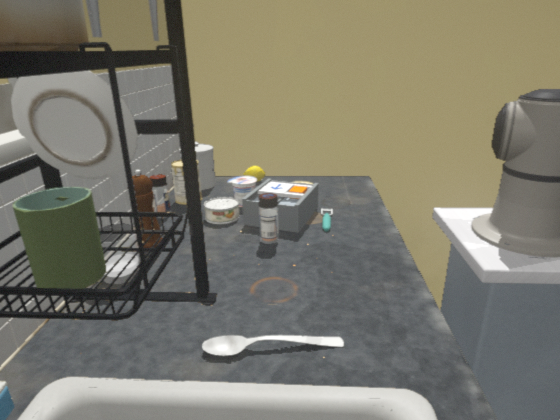

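The top view shows the box at about (362,223), with the lid on its right half. The arrow at (384,214) points left and the orange catch is at (376,244). The jar is at (290,210), the peeler is in front at (348,281), and the tape is at (443,245). I'll enlarge the box area.

```bash
python3 - <<'E'
from h import *
p=cv2.imread('pics/top0.png')[160:300,270:470]
cv2.imwrite('pics/crop0.png',cv2.resize(p,None,fx=4,fy=4,interpolation=cv2.INTER_CUBIC))
print(pt('top0',376,244),pt('top0',376,244,.066),pt('top0',340,205),pt('top0',362,330))
E
```

```text
[ 0.49956541 -0.11809358  0.06702844] [ 0.49961451 -0.11826851  0.066     ] [ 0.57684232 -0.05420858  0.04455972] [ 3.33205068e-01 -9.72398921e-02  2.01863449e-04]
```

View pics/crop0.png

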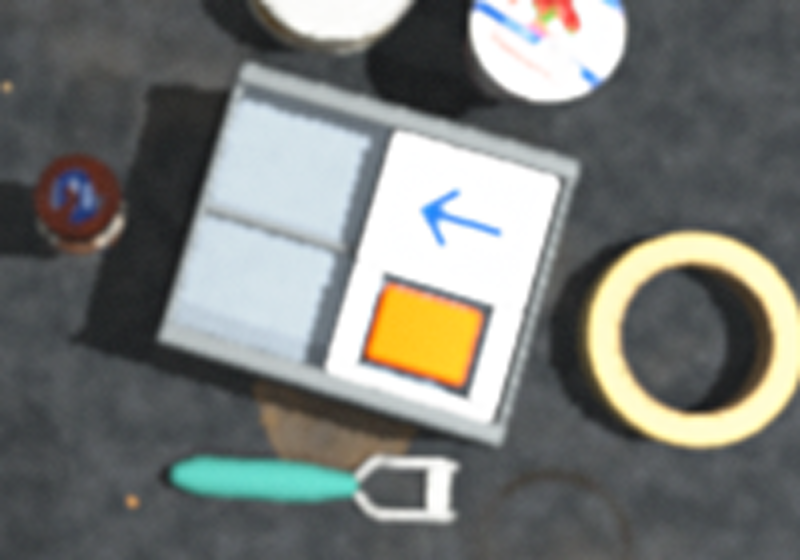

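```bash
python3 - <<'E'
from h import *
f=lambda c,z:pt('top0',270+c[0]/4,160+c[1]/4,z)
C=[f(c,.070) for c in [(245,65),(578,165),(502,442),(160,340)]]
for i in range(4): print(C[i],np.linalg.norm(C[i]-C[i-1]))
yd=(C[3]-C[2])+(C[0]-C[1]); print('yaw',np.arctan2(yd[1],yd[0])-np.pi/2)
cc=[f(c,.066) for c in [(387,283),(489,307),(466,388),(364,358)]]
W=[f(c,.064) for c in [(386,275),(494,304),(468,397),(360,364)]]
print('catch',np.mean(cc,0),'window',np.mean(W,0),'ctr',np.mean(C,0), [np.linalg.norm(W[i]-W[i-1]) for i in range(4)])
print('jar',f((80,200),.105),'peeler',f((450,480),.01))
E
```

```text
[ 0.62910448 -0.03612464  0.07      ] 0.13778484607058378
[ 0.57978377 -0.1919879   0.07      ] 0.16348054204569504
[ 0.45032932 -0.15209652  0.07      ] 0.135461345635126
[0.49782304 0.00570652 0.07      ] 0.16479518267909962
yaw -0.2993774176590458
catch [ 0.50060954 -0.11942706  0.066     ] window [ 0.50025723 -0.11998727  0.064     ] ctr [ 0.53926015 -0.09362564  0.07      ] [np.float64(0.04397425521170095), np.float64(0.0521088457671133), np.float64(0.04558566988890968), np.float64(0.05227935043253675)]
jar [0.56005093 0.04251793 0.105     ] peeler [ 0.43113513 -0.13857732  0.01      ]
```

```bash
python3 -m crank '[[-1,-250,-250,0,0.8],[-1,-250,-250,0,0.8],[-1,-250,-250,0,0.8],[-1,-250,-250,0,0.8],[-1,-250,-250,0,0.8],[-1,-250,-250,0,0.8],[-1,-250,-250,0,0.8],[-1,-250,-250,0,0.8],[-1,-250,-250,0,0.8],[-1,-250,-250,0,0.8],[-1,-250,-250,0,0.8],[-1,-250,-250,0,0.8]]' 20
cat > to.py <<'E'
import sys
from h import *
from scipy.spatial.transform import Rotation as Ro
s=telemetry.observe(); R=Ro.from_euler('xyz',s['tool_rot']).as_matrix()
T=np.array([float(a) for a in sys.argv[1:4]]); d=R.T@(T-s['tool_pos'])*1000
y=float(sys.argv[4])-s['tool_rot'][2]; y=(y+np.pi)%(2*np.pi)-np.pi
print(s['time'],s['tool_pos'],s['tool_rot'],'shift',d.round(1),'roll',round(-y,4))
E
python3 to.py .5005 -.12 .32 1.27
```

```text
time: 1.1
tool_pos: [0.3118, 0.2021, 0.4046]
tool_rot: [-3.141, -0.001, 2.082]
contact_force: [0.2, 0.1, -0.3]
opening: 0.0164
grip_force: 0.0
1.1 [0.31179919 0.20211068 0.40457096] [-3.14117784e+00 -5.09022449e-04  2.08239893e+00] shift [-373.3    6.9   84.4] roll 0.8124
```

```bash
python3 -m crank '[[-1,-373,7,50,0.812],[-1,-373,7,50,0.812],[-1,-373,7,50,0.812],[-1,-373,7,50,0.812],[-1,-373,7,50,0.812],[-1,-373,7,50,0.812],[-1,-373,7,50,0.812],[-1,-373,7,84,0.812],[-1,-373,7,84,0.812],[-1,-373,7,84,0.812],[-1,-373,7,84,0.812],[-1,-373,7,84,0.812]]' 20
python3 to.py .5005 -.12 .32 1.27
python3 - <<'E'
from h import *
snap('wrist','w1')
print(telemetry.observe()['contact_force'])
E
```

```text
time: 2.1
tool_pos: [0.5009, -0.1186, 0.3201]
tool_rot: [-3.139, -0.001, 1.272]
contact_force: [0.1, 0.4, -0.4]
opening: 0.0004
grip_force: 0.0
2.1 [ 0.50089621 -0.11860129  0.32014667] [-3.13928773e+00 -7.35023331e-04  1.27158397e+00] shift [-1.5  0.   0.1] roll 0.0016
[ 0.6853997   0.30822626 -0.42928843]
```

View pics/w1.png

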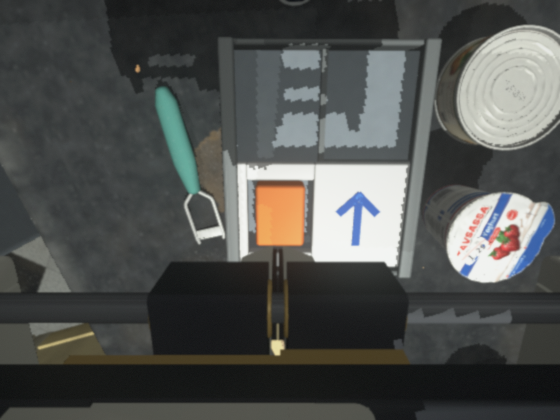

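The wrist view shows the orange catch from about (256,181) to (304,246). The window runs from about x=248 to 313, and the lid's arrow points up the picture. The fingers sit at column 279.

```bash
python3 - <<'E'
from h import *
b=-.30; X=np.array([np.cos(b),np.sin(b)]);Y=np.array([-np.sin(b),np.cos(b)])
for n,u,v,z in [('catchTL',256,182,.066),('TR',304,181,.066),('BL',257,245,.066),('BR',304,246,.066),('winL',248,210,.064),('winR',313,210,.064),('railL',234,60,.07),('railR',428,60,.07),('railL2',242,240,.07)]:
    p=pt('w1',u,v,z)[:2]; print(n,p.round(4),'box', (p@X).round(4),(p@Y).round(4))
for q in [(.5005,-.12),telemetry.observe()['tool_pos'][:2]]: print(np.array(q)@X,np.array(q)@Y)
E
```

```text
catchTL [ 0.4953 -0.0866] box 0.4988 0.0637
TR [ 0.5282 -0.096 ] box 0.5329 0.0644
BL [ 0.4809 -0.1328] box 0.4987 0.0153
BR [ 0.5145 -0.144 ] box 0.5341 0.0145
winL [ 0.4829 -0.1052] box 0.4924 0.0422
winR [ 0.5286 -0.1193] box 0.5402 0.0423
railL [ 0.5072 -0.0069] box 0.4866 0.1432
railR [ 0.6243 -0.0432] box 0.6092 0.1432
railL2 [ 0.4724 -0.1242] box 0.488 0.0209
0.5136083376067265 0.033267484738927704
0.5132751640055608 0.035107034811497226
```

```bash
python3 to.py .5031 -.1164 .254 1.27; python3 -m crank '[[-1,2.5,1.7,20,0],[-1,2.5,1.7,40,0],[-1,2.5,1.7,60,0],[-1,2.5,1.7,66,0],[-1,2.5,1.7,66,0],[-1,2.5,1.7,66,0]]'
python3 to.py .5031 -.1164 .2285 1.27
python3 - <<'E'
from h import *
snap('wrist','w2')
E
```

```text
2.15 [ 0.50072533 -0.11814415  0.32087517] [-3.14062177e+00 -6.17851613e-04  1.27241855e+00] shift [ 2.3  1.8 66.9] roll 0.0024
time: 2.65
tool_pos: [0.5034, -0.117, 0.2559]
tool_rot: [3.14, -0.0, 1.272]
contact_force: [0.0, 0.7, 0.5]
opening: 0.0004
grip_force: 0.0
2.65 [ 0.50342971 -0.11700473  0.25590683] [ 3.14038051e+00 -9.39327814e-05  1.27225044e+00] shift [ 0.5 -0.5 27.4] roll 0.0023
```

View pics/w2.png

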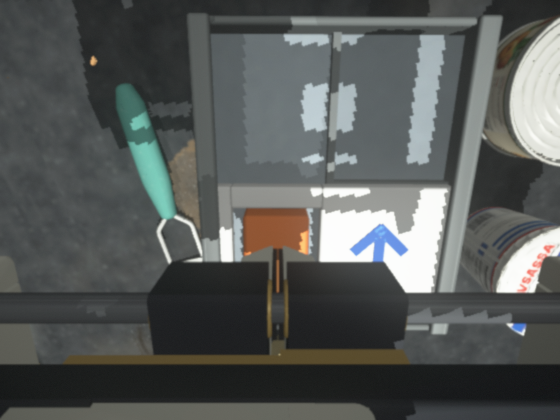

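The catch lies under the fingers, spanning columns 244–310 with its +y edge at row 208. Its centre is about column 277, and the fingers are at 279. Now I'll press it.

```bash
python3 - <<'E'
from h import *
b=-.30; X=np.array([np.cos(b),np.sin(b)]);Y=np.array([-np.sin(b),np.cos(b)])
for u,v in [(277,209),(244,215),(310,215)]:
    p=pt('w2',u,v,.066)[:2]; print((p@X).round(4),(p@Y).round(4))
q=telemetry.observe()['tool_pos'][:2]; print(q@X,q@Y)
E
python3 -m crank '[[-1,0,0,4,0],[-1,0,0,8,0],[-1,0,0,12,0],[-1,0,0,16,0],[-1,0,0,20,0],[-1,0,0,24,0],[-1,0,0,27,0],[-1,0,0,27,0],[-1,0,0,27,0]]'
```

```text
0.5165 0.0651
0.4989 0.0617
0.5341 0.0617
0.5157874892663555 0.03673432258109858
time: 3.45
tool_pos: [0.5035, -0.118, 0.2282]
tool_rot: [3.141, -0.0, 1.271]
contact_force: [-0.6, 1.7, 9.3]
opening: 0.0005
grip_force: 4.6
```

```bash
python3 -m crank '[[-1,4,0,0,0],[-1,8,0,0,0],[-1,12,0,0,0],[-1,16,0,0,0],[-1,20,0,0,0],[-1,24,0,0,0],[-1,28,0,0,0],[-1,32,0,0,0],[-1,36,0,0,0],[-1,40,0,0,0],[-1,44,0,0,0],[-1,48,0,0,0]]'
```

```text
time: 4.45
tool_pos: [0.518, -0.0734, 0.2284]
tool_rot: [3.138, 0.002, 1.271]
contact_force: [-0.9, -8.1, 6.4]
opening: 0.0004
grip_force: 3.8
```

```bash
python3 - <<'E'
from h import *
snap('wrist','w3'); s=telemetry.observe(); print(s['contact_force'],s['tool_pos'])
snap('top','t3')
a=cv2.imread('pics/w3.png');b=cv2.resize(cv2.imread('pics/t3.png')[160:300,270:470],(600,420),interpolation=2)
cv2.imwrite('pics/c3.png',np.hstack([cv2.resize(a[:300],(400,420)),b[:,100:500]]))
E
```

```text
[-0.84930769 -5.93212047  4.42937334] [ 0.51814995 -0.07283677  0.22840055]
```

View pics/c3.png

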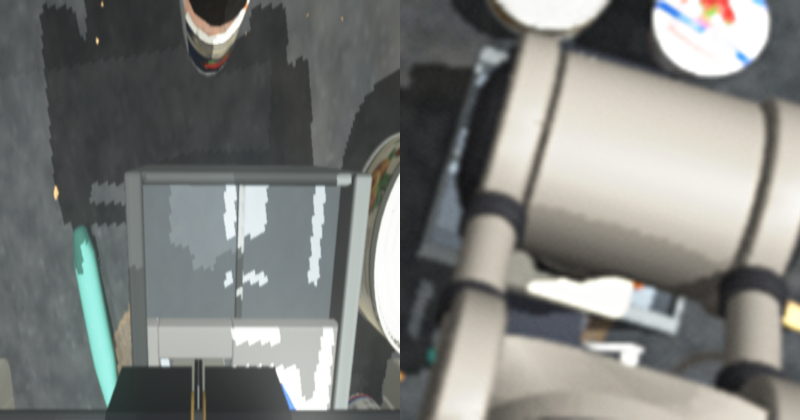

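The lid edge has moved about 30 mm along the deck, and the jar stands well clear ahead. I'll keep pushing.

```bash
python3 -m crank '[[-1,4,0,0,0],[-1,8,0,0,0],[-1,12,0,0,0],[-1,16,0,0,0],[-1,20,0,0,0],[-1,24,0,0,0],[-1,28,0,0,0],[-1,32,0,0,0],[-1,36,0,0,0],[-1,40,0,0,0],[-1,43,0,0,0],[-1,43,0,0,0]]'
```

```text
time: 5.55
tool_pos: [0.5304, -0.0317, 0.2277]
tool_rot: [3.141, 0.002, 1.272]
contact_force: [-0.7, -7.9, 1.6]
opening: 0.0005
grip_force: 4.1
```

```bash
python3 -m crank '[[-1,2,0,0,0],[-1,4,0,0,0],[-1,5,0,0,0],[-1,5,0,0,0]]';python3 -m crank '[[-1,2,0,0,0],[-1,3,0,0,0],[-1,3,0,0,0],[-1,3,0,0,0]]'
```

```text
time: 5.88
tool_pos: [0.531, -0.0303, 0.2277]
tool_rot: [-3.141, 0.008, 1.272]
contact_force: [-6.3, -30.0, 4.3]
opening: 0.0004
grip_force: 15.3
time: 6.22
tool_pos: [0.5314, -0.0295, 0.2277]
tool_rot: [-3.141, 0.012, 1.272]
contact_force: [-10.7, -42.7, 5.6]
opening: 0.0003
grip_force: 21.9
```

The force rose sharply, so the lid is at its stop. I'll back off the bar and rise.

```bash
python3 -m crank '[[-1,-5,0,0,0],[-1,-10,0,0,0],[-1,-18,0,0,0],[-1,-18,0,0,0],[-1,-18,0,-15,0],[-1,-18,0,-35,0],[-1,-18,0,-70,0],[-1,-18,0,-110,0],[-1,-18,0,-150,0],[-1,-18,0,-150,0],[-1,-18,0,-150,0]]'
python3 -m crank '[[-1,-40,-20,0,0],[-1,-80,-40,0,0],[-1,-120,-60,0,0],[-1,-150,-70,0,0],[-1,-150,-70,0,0],[-1,-150,-70,0,0],[-1,-150,-70,0,0],[-1,-150,-70,0,0]]'
python3 - <<'E'
from h import *
snap('wrist','w4'); snap('side','s4')
a=cv2.imread('pics/w4.png')[:300];b=cv2.resize(cv2.imread('pics/s4.png')[150:250,190:350],(480,300),interpolation=2)
cv2.imwrite('pics/c4.png',np.hstack([cv2.resize(a,(320,300)),b])); cv2.imwrite('pics/c4.png',np.hstack([cv2.resize(a,(400,300)),b[:,:400]]))
E
```

```text
time: 7.13
tool_pos: [0.5274, -0.0399, 0.3798]
tool_rot: [3.137, -0.001, 1.272]
contact_force: [0.1, 0.2, -0.2]
opening: 0.0005
grip_force: 0.0
time: 7.8
tool_pos: [0.4165, -0.1623, 0.3769]
tool_rot: [-3.14, -0.001, 1.272]
contact_force: [0.2, -0.5, 0.1]
opening: 0.0002
grip_force: 0.0
```

View pics/c4.png

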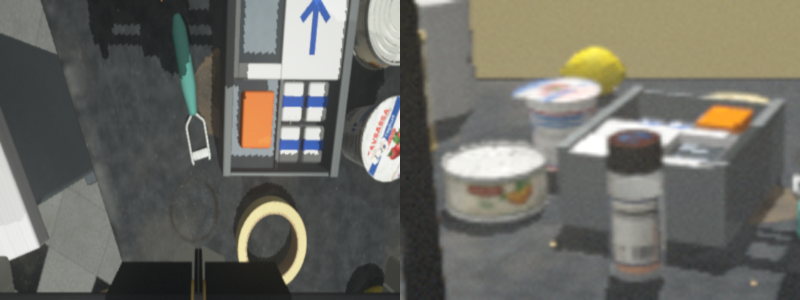

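The lid is at the far end, the tablets are exposed, the orange catch stands up behind it, and the neighbouring items haven't moved. I'll check the catch height and the gap before handing in.

```bash
python3 - <<'E'
from h import *
k=1.4
for u,v in [(258,110),(258,100),(258,130),(310,40),(258,71)]: print(u,v,pt('w4',int(u*k),v))
b=-.3;Y=np.array([-np.sin(b),np.cos(b)])
print('lid rear y',pt('w4',430,78,.064)[:2]@Y,'catch front y',pt('w4',360,94,.066)[:2]@Y)
print(ticket.hand_in())
E
```

```text
258 110 [ 0.50640801 -0.10857889  0.0662438 ]
258 100 [ 0.50792168 -0.10079775  0.06745185]
258 130 [ 0.50263694 -0.12434945  0.06669347]
310 40 [ 0.57357848 -0.07390646  0.06532287]
258 71 [ 0.51357994 -0.07911958  0.06487803]
lid rear y 0.07099770261246105 catch front y 0.05852309808459866
the job is handed in; nothing more can be done
None
```

The tablet box is open and the job is handed in: the lid was pushed to its stop, the catch sprang back up behind it (top measured at about 66 mm, its rest height), and the hand is clear of everything; no verdict came back.

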